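Send a loaded carrier down the gravity rail

TASK

Take the carrier that has the switch block on it and hang it by both its grooved wheels on the open upper end of the sloped rail, feeling for the bar. Push it down the rail gently, never forcing it (no more than about 8 N from the hand), until both wheels have clicked through the spring gate, then let go so that it rolls by itself down to the end stop and hangs there at rest. Leave the bare carrier and everything else on the bench where it is.

Things in the scene. Friction and masses are not known exactly. Their poses are not given: they have to be found in the camera images.
- carrier: Loaded carrier: C-shaped aluminium hanger, 221 mm tall, 0.40-0.58 kg, standing on its foot, a grey switch block clamped on it. Origin under the foot, z up, y = travel direction. mm: foot x -20..36, y -45..45, z 0..5; block x -9..35, top z 41; spine on the -x side x -20..-16, 90 wide in y at z 115..151, else 70 or less. Open on +x between wheels and block. Centre of mass within 4 mm of x=y=0.
- carrier_seat (a point): On the loaded carrier, (0,0,125) mm, axes as the carrier: midway between the lowest tread points of its two white grooved wheels; lies on the bar's top edge when hung. Wheel axles along x at z 136, y -22 and +22, wheels centred on x 0, 18 mm wide: tread radius 11, flange radius 15, groove 8 mm wide at the tread, 14 at the rim. They turn freely.
- carrier_grip (a point): On the loaded carrier, (0,0,199) mm, axes as the carrier: middle of its black grip block above the wheels (14 mm thick in x, 40 in y, z 181..221), taken from above with the fingers closing along x. A 5 mm plate (z 176..181) joins it to the spine.
- bare_carrier: Second carrier, the same hanger with nothing on its foot plate, same frame, standing on the bench; the two may have swapped places. Leave it alone.
- stand: Gravity rail on its stand. Origin on the bench, z up; the rail runs over the stand's y axis (x 0) and falls to -y. Base plate x 45..135, y -250..250, 8 mm thick; posts at x 60..90: y -200, and a slotted pair y 118..152 up to z 246 mm. All that holds the rail comes from +x. A carrier hangs with its spine on the -x side, its +x to the stand's +x, its y along the rail.
- rail_pivot (a point): On the stand at (0,-200,145) mm, stand axes: the rail's pivot, on the bar's top edge. s = distance uphill from here: edge at y = -200 + s cos(slope), z = 145 + s sin(slope) mm. SLOPE NOT REPORTED: clamped by eye between 6 and 12 degrees; find the bar by touch or sight. Steel bar 5 mm thick (x), 25 high, s -20..430. Open from above at s 290..430; one arm on its +x side at s 345.
- rail_track (a point): On the stand at (0,-60,145) mm, stand axes, below the guarded track: for s 0..270 a back web (x 12..15 mm) and a hold-down strip (x -11..15) 29 mm above the bar edge, 3 mm over the wheel flanges, so wheels enter only from the open upper end. Heights are square to the bar. A let-go carrier rolls down at 0.05 to 0.5 m/s. Before the gate a carrier has room at seat s 330..390.
- rail_stop (a point): On the stand at (0,-180,145) mm, stand axes, near the end stop: a dark block with a rubber face at s 21.5 mm that meets the carrier's wide spine (half width 45), so a carrier that is home has its seat point at s 66.5.
- gate (a joint): Spring gate at the track's mouth, one-way: steel flap 14 mm wide, 24 long, hinged at s 278, 38 mm above the bar edge (bracket up to 44 mm). 0 = shut, radians, grows as a wheel going downhill lifts it (about 1), shuts behind each wheel. The carrier's weight does not open it: each of its two wheels needs about 2 to 4 N of push along the rail. Both are through when the seat point is at s 235 or less.
- spare_block: Loose grey switch block, 44 x 64 x 36 mm, on the bench. Bystander. Origin under its centre.
- screwdriver: Screwdriver lying on the bench. Bystander.
- steel_cup: Steel cup, 72 mm across, 85 mm high. Bystander. Origin under its centre.
- water_bottle: Clear bottle with blue cap, 66 mm across, 200 mm high. Bystander. Origin under its centre.
- marker: Black marker pen, 14 mm thick, 130 mm long, lying on the bench. Bystander.

How it is judged (in metres and radians):
On the way, in this order (a step that is already met when the one before it is completed fails the run):
1. the loaded carrier hangs with its wheels on the open loading length of the rail, uphill of the gate, the rail bearing at least part of its weight (x of carrier_seat in the frame of stand between -0.006 and 0.006 m and y of carrier_seat in the frame of stand between 0.12 and 0.235 m and z of carrier_seat in the frame of stand between 0.17 and 0.24 m and contact force between carrier and stand above 1 N), for 0.2 s.
2. past the gate, the carrier is let go and rolls by itself toward the stop (x of carrier_seat in the frame of stand between -0.006 and 0.006 m and y of carrier_seat in the frame of stand between -0.12 and 0.045 m and linear speed of carrier above 0.03 m/s and contact force between the fingers and carrier below 0.1 N and contact force between carrier and stand above 0.5 N), for 0.05 s.
At the end, for the whole second after the job is handed in: The loaded carrier hangs by its wheels on the bar against the end stop (seat point within about 7 mm of fully home along the rail, within 6 mm of the bar's centre plane, carrier within 0.26 rad of upright), at rest (under 0.02 m/s) and let go (x of carrier_seat in the frame of stand between -0.006 and 0.006 m and y of carrier_seat in the frame of stand between -0.145 and -0.128 m and z of carrier_seat in the frame of stand between 0.147 and 0.164 m and angle between carrier's own z axis and vertical below 0.26 rad and linear speed of carrier below 0.02 m/s and contact force between the fingers and carrier below 0.1 N and contact force between carrier and stand above 1 N); the robot touches nothing.
It fails at once if the held carrier is forced against the rail, track, gate or stop so that their contact forces add up to more than 26 N (contact force between carrier and stand above 26 N and contact force between the fingers and carrier above 0.3 N).
It fails at once if the robot itself pushes on the rail stand with more than 25 N (contact force between the arm and stand above 25 N).
It fails at once if the loaded carrier is tipped over (more than 0.7 rad) (angle between carrier's own z axis and vertical above 0.7 rad).
It fails at once if the bare carrier, spare block, screwdriver, cup, bottle or marker is disturbed (moved more than 30 mm) (distance of any of bare_carrier, spare_block, screwdriver, steel_cup, water_bottle, marker from where it was at the start of the episode above 0.03 m).
It also fails if it takes over 67 s, if anything falls off the work surface, if the arm or the gripper's body presses on something with over 40 N, if the wrist force passes 120 N, or if a joint passes its speed limit or range.

ROBOT

A 7-joint arm with a two-finger parallel gripper is mounted at the origin on the work surface. World frame = base frame: x ahead of the robot, y to its left, z up, the work surface at z = 0. Lengths are in m, angles in degrees, forces in N, time in s.
With the tool pointing down it reaches from about 0.425 to 0.875 m from the base axis. Payload 4.7 kg.
Tool frame: the origin (TCP) lies between the finger pads; the fingertips stand 8 mm ahead of it and the grasp point (between the pads) lies 11 mm behind it (env.tip_extent is the distance from the TCP to the fingertips, in m); z points along the fingers, y is the line along which they close (so a half turn about z gives the same grasp; the last joint's range is limited). The gripper opens to 87 mm and grips with 3 to 60 N. Pads are 19 mm wide; open, the fingers measure 117 mm over their backs; the gripper's body (75 mm by 190 mm) begins 51 mm behind the grasp point.
Start: joints at [74.548, 18.392, -4.016, 83.108, 1.295, 78.541, -3.26], TCP at [0.182, -0.624, 0.231] pointing down, gripper open.
Joint ranges: [-163.93, 163.93], [-17.29, 119.83], [-79.2, 71.16], [3.27, 140.29], [-89.18, 269.18], [5.43, 117.66], [-154.24, 154.24]. Speed limits (degrees/s): [147.25, 147.25, 180, 180, 180, 180, 180].

INTERFACE

Orientations are given as [roll, pitch, yaw] about the fixed x, y, z axes, in that order (R = Rz(yaw) Ry(pitch) Rx(roll)).
In Python, from cell import sensors, vision, workorder, env gives the robot as it stands.
- The arm moves only by the tool drive_tool, never from a script. Its argument "moves" is a list of rows, each an object of numbers: "x", "y", "z": the shift along the tool's x, y, z in mm; "rx", "ry", "rz": the turn, a rotation vector about the tool's x, y, z in rad; "fingers": the closure, from -1 (fully open) to 1 (shut). In form: [{"x": .., "y": .., "z": .., "rx": .., "ry": .., "rz": .., "fingers": ..}, ...]. A call has 1 to 20 rows; each row is the pose to reach, as a shift and turn from the pose commanded when the call began, along the tool's axes at that moment; what a row does not reach only later rows make up. A row lasts 1/8 s, in which the tool goes at most 62.5 mm and 10.7 degrees, less where a joint would pass 70% of its speed; a pose out of reach is approached as far as the arm can. A call with a gripper value outside its range is refused whole. The fingers move at their own pace and stop on an object; "force" is the grip in N (left out, the last holds). Time passes only in rows, so rows that repeat a pose let the fingers close. It gives the time, the measured TCP pose, the force, the opening and the grip force at its end, in the units of the state.
- sensors.get_obs(): the state, without advancing time (a new reading comes with each control period).
- vision.read_camera(name): name is "scene" or "top" or "wrist"; returns a dict with "image" (384x512x3 uint8, red, green, blue), "fx", "fy", "cx", "cy" (pixels), "R" (3x3) and "t" (3): a world point X has camera coordinates R X + t. Camera axes: x right, y down, z forward; pixel columns grow to the right and rows downward; lengths in m; the calibration is good to about 2 mm. A picture is of the moment at which its call begins. There is no depth.
- workorder.sign_off(): hands the job in; it is judged then, once.
The state is a dict: "time_s": time; "qpos": joint angles; "joint_velocities": joint speeds; "effort": joint torques, N m; "tool_pos": TCP position; "tool_rot": TCP orientation; "force": force on the tool from outside, world axes, zero at the start; "wrist_torque": the same for the moment, N m; "grip_width": finger opening in m; "grasp_force": force on a finger pad.
Only numpy, scipy, OpenCV 4.12 (cv2) and the standard library are available. Lean on these libraries where they do the work, as an engineer would, in place of code of your own. Each camera call takes 0.05 s, during which the arm holds its last target. There are 200 camera calls.

## Working session

There is one attempt and no reset: what is moved stays moved. The work goes in short steps, Python scripts to look and compute and a tool call to move; the robot and the scene stay as the last step left them, time stands still between calls to the robot, and variables do not carry over. Pictures are saved under pics/ and viewed, at most 10 in all, crops included, and the job is handed in when it is done.

Besides the shell and the picture viewer there is one more tool, called as a command line: name --argument value ..., lists and objects as JSON in quotes. drive_tool: Moves the arm, as the interface text tells. Its arguments: {"type":"object","properties":{"moves":{"type":"array"},"force":{"type":"number"}},"required":["moves"]}

```bash
mkdir -p pics; ls; python3 - <<'E'
from cell import sensors, vision, workorder, env
import cv2, numpy as np, pickle
o=sensors.get_obs(); print(o)
d={}
for n in ("scene","top","wrist"):
    c=vision.read_camera(n); d[n]=c
    cv2.imwrite(f"pics/{n}0.png",c["image"][:,:,::-1]); print(n,c["fx"],c["fy"],c["cx"],c["cy"],np.round(c["R"],3).tolist(),np.round(c["t"],3), "cen",-np.array(c["R"]).T@c["t"])
pickle.dump(d,open("v0.pkl","wb"))
E
```

```text
pics
{'time_s': 0.0, 'qpos': array([74.54816976, 18.43893286, -4.014992  , 83.1748218 ,  1.29406963,
       78.54113467, -3.25966338]), 'joint_velocities': array([-0.02944194,  0.03045402, -0.03200704,  0.05170682,  0.0166725 ,
       -0.01297357, -0.0034127 ]), 'effort': array([ 9.90130320e-05, -4.91294324e+01, -4.03678771e-01, -3.12527704e+01,
       -6.37904811e-02,  4.37673542e-02,  1.56716665e-04]), 'tool_pos': array([ 0.18179447, -0.62349641,  0.22946357]), 'tool_rot': array([-1.79890300e+02,  5.04062801e-03,  1.62612219e+01]), 'force': array([-0.1623244 ,  0.02389642,  0.09749736]), 'wrist_torque': array([-0.01574042,  0.01858535, -0.00164909]), 'grasp_force': 0.0, 'grip_width': 0.08707693011952218}
scene 492.91873983314355 492.91873983314355 261.05534868593065 201.3070223850441 [[-0.584, 0.812, 0.009], [0.594, 0.434, -0.677], [-0.554, -0.39, -0.736]] [ 0.316 -0.2    1.757] cen [1.27602413 0.51550724 1.15441464]
top 349.1465481681414 349.1465481681414 260.84716628941345 192.96055733885964 [[0.007, -1.0, -0.01], [-0.999, -0.007, -0.041], [0.041, 0.011, -0.999]] [-0.     0.502  1.15 ] cen [ 0.45399293 -0.00933215  1.16964094]
wrist 290.5548108050002 290.5548108050002 258.9656161328656 192.9591556816494 [[0.28, -0.96, -0.002], [-0.916, -0.268, 0.3], [-0.288, -0.082, -0.954]] [-0.65  -0.035  0.393] cen [ 0.2629889  -0.60105403  0.3840328 ]
```

View pics/scene0.png

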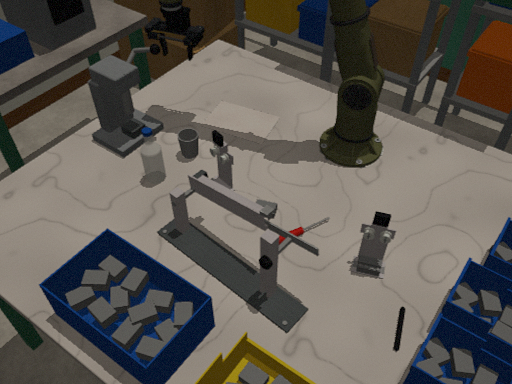

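View pics/top0.png

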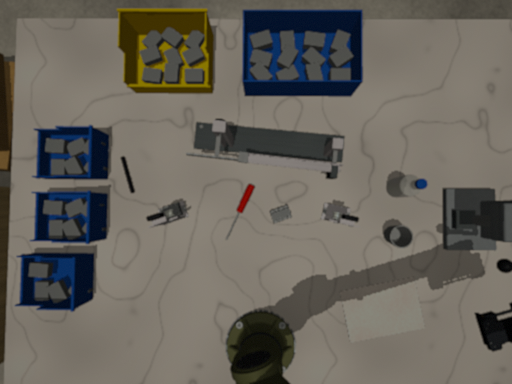

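The scene view shows the stand in the middle, with one carrier near scene (375,245)/top (170,212) and the other near scene (222,155)/top (340,212). I'll zoom in on both to see which is loaded.

```bash
python3 - <<'E'
import cv2, numpy as np, pickle
d=pickle.load(open("v0.pkl","rb"))
s=d["scene"]["image"][:,:,::-1];t=d["top"]["image"][:,:,::-1]
def crop(im,x,y,w,h): return cv2.resize(im[y:y+h,x:x+w],(400,300),interpolation=cv2.INTER_CUBIC)
a=np.hstack([crop(s,180,115,100,75),crop(s,325,205,100,75)])
b=np.hstack([crop(t,135,170,80,60),crop(t,300,180,80,60)])
o=np.vstack([a,b]); o=np.clip(o*1.6,0,255).astype(np.uint8)
cv2.imwrite("pics/crops1.png",o)
E
```

```text
(no output)
```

View pics/crops1.png

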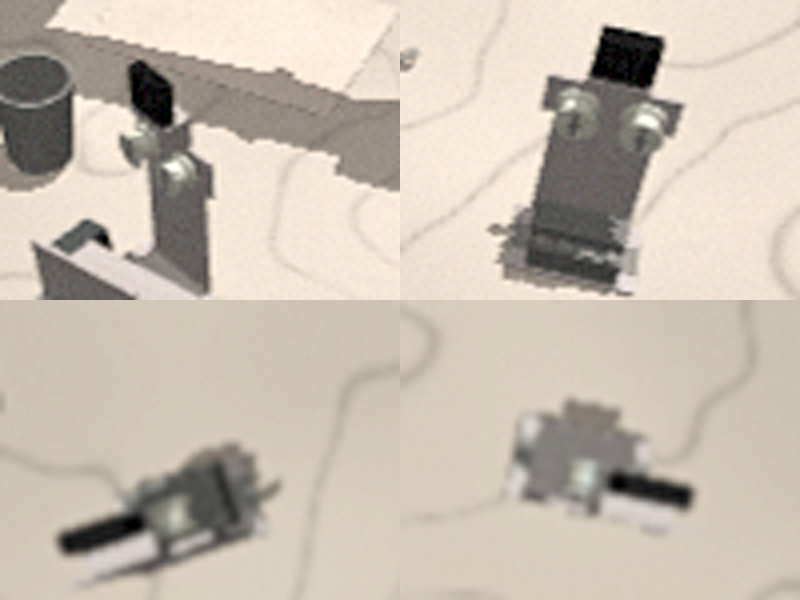

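Scene right/top left (y>0) is the loaded one, with a dark block on its foot. The other at scene (222,150) has an empty plate, so it's the bare carrier. Next I'll measure the grip and the stand.

```bash
cat > h.py <<'E'
import cv2, numpy as np, pickle
def ray(c,u,v):
    R=np.array(c["R"]);t=np.array(c["t"])
    d=R.T@np.array([(u-c["cx"])/c["fx"],(v-c["cy"])/c["fy"],1.]); return -R.T@t,d/np.linalg.norm(d)
def onz(c,u,v,z):
    o,d=ray(c,u,v); return o+d*(z-o[2])/d[2]
def tri(obs):
    A=np.zeros((3,3));b=np.zeros(3)
    for c,u,v in obs:
        o,d=ray(c,u,v);P=np.eye(3)-np.outer(d,d);A+=P;b+=P@o
    X=np.linalg.solve(A,b); r=[np.linalg.norm((np.eye(3)-np.outer(d,d))@(X-o)) for o,d in [ray(*q) for q in obs]]
    return X,max(r)
def proj(c,X):
    p=np.array(c["R"])@np.array(X)+c["t"]; return np.array([c["fx"]*p[0]/p[2]+c["cx"],c["fy"]*p[1]/p[2]+c["cy"]])
def blob(c,x,y,w,h,f):
    im=c["image"][y:y+h,x:x+w].astype(int); m=f(im).astype(np.uint8)
    n,l,s,ce=cv2.connectedComponentsWithStats(m); k=1+np.argmax(s[1:,4]); 
    pts=np.argwhere(l==k)[:,::-1]+[x,y]; return pts.astype(np.float32)
E
python3 - <<'E'
from h import *
d=pickle.load(open("v0.pkl","rb"))
s,t=d["scene"],d["top"]
blk=lambda im: im.max(2)<38
for nm,a,b in (("loaded",(340,200,70,50),(135,190,50,40)),("bare",(200,120,40,40),(325,195,50,40))):
    ps=blob(s,*a,blk); pt=blob(t,*b,blk)
    print(nm,len(ps),len(pt),ps.mean(0),pt.mean(0),cv2.minAreaRect(pt),cv2.minAreaRect(ps)); print(tri([(s,*ps.mean(0)),(t,*pt.mean(0))]))
    c=cv2.boxPoints(cv2.minAreaRect(pt)); print(np.round([onz(t,*q,.221) for q in c],4).tolist())
S=s["image"][:,:,::-1];T=t["image"][:,:,::-1]
a=cv2.resize(S[165:330,150:325],(420,396),interpolation=cv2.INTER_CUBIC)
b=cv2.resize(T[110:190,180:350],(800,376),interpolation=cv2.INTER_CUBIC)
cv2.imwrite("pics/standS.png",np.clip(cv2.resize(S[165:330,150:325],(636,600),interpolation=cv2.INTER_CUBIC)*1.5,0,255)); cv2.imwrite("pics/standT.png",np.clip(b*1.5,0,255))
E
```

```text
loaded 194 59 [381.26288 219.01031] [155.44067 216.05084] ((155.5, 216.00001525878906), (3.4785051345825195, 16.12761688232422), 71.56504821777344) ((381.34906005859375, 219.02830505371094), (14.972299575805664, 13.323974609375), 15.945395469665527)
(array([0.42753072, 0.29334077, 0.20154442]), np.float64(0.00011345567082745652))
[[0.4256, 0.3093, 0.221], [0.4398, 0.2678, 0.221], [0.4309, 0.2647, 0.221], [0.4167, 0.3061, 0.221]]
bare 123 48 [217.39838 138.06505] [349.20834 217.25   ] ((349.4646911621094, 217.15882873535156), (15.510529518127441, 3.1454918384552), 12.528807640075684) ((217.50001525878906, 138.0), (16.26345443725586, 9.192387580871582), 45.0)
(array([ 0.42846103, -0.24328303,  0.20245026]), np.float64(0.00019100353929487932))
[[0.4293, -0.218, 0.221], [0.4376, -0.2198, 0.221], [0.4289, -0.2607, 0.221], [0.4206, -0.2588, 0.221]][ WARN:0@0.043] global loadsave.cpp:1063 imwrite_ Unsupported depth image for selected encoder is fallbacked to CV_8U.
```

View pics/standS.png

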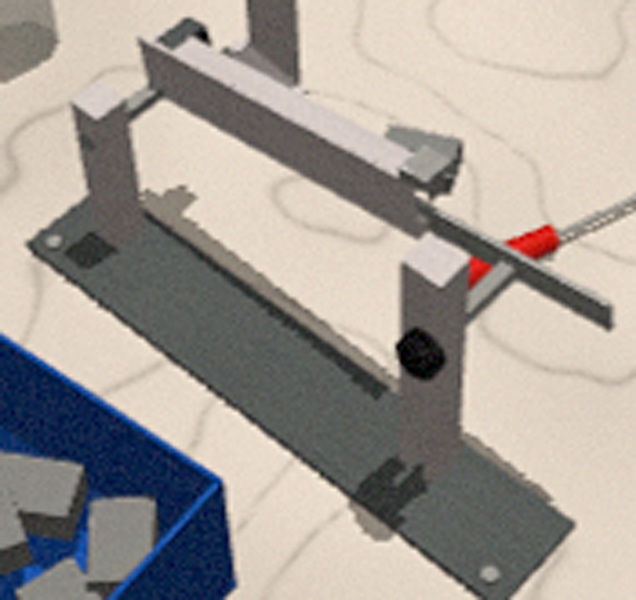

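View pics/standT.png

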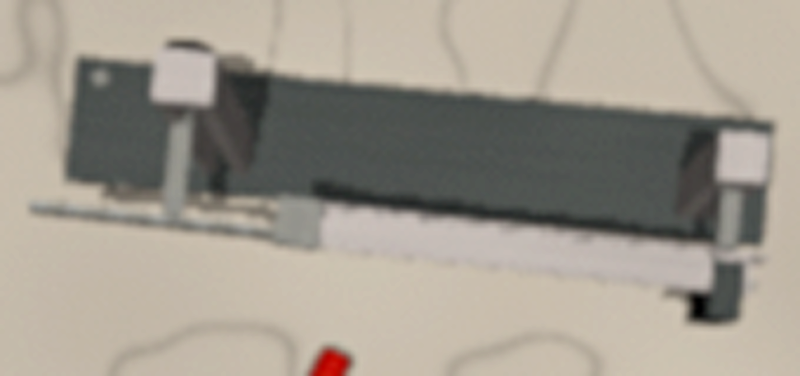

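The crops show the plate corners at crop-top (78,58), (66,182), (773,122) and (763,242). The bar's open tip is at crop-top (31,206) and crop-scene (611,305). The rail is open towards +y, and the stand's +x points away from the robot.

```bash
python3 - <<'E'
from h import *
d=pickle.load(open("v0.pkl","rb"))
s,t=d["scene"],d["top"]
fT=lambda U,V:((U+.5)/(800/170)-.5+180,(V+.5)/4.7-.5+110)
fS=lambda U,V:((U+.5)/(636/175)-.5+150,(V+.5)/(600/165)-.5+165)
loc=np.array([[135,250],[45,250],[135,-250],[45,-250]])/1e3
W=np.array([onz(t,*fT(*p),.008)[:2] for p in [(78,58),(66,182),(773,122),(763,242)]])
print(W)
Ws=[onz(s,*fS(*p),.008)[:2] for p in [(27,247),(575,523)]]; print("scene corners -250/135, 250/45",Ws)
W2=np.vstack([W,Ws]); loc2=np.vstack([loc,[[.135,-.25],[.045,.25]]])
for A,B in ((loc,W),(loc2,W2)):
    a=A-A.mean(0);b=B-B.mean(0)
    th=np.arctan2((a[:,0]*b[:,1]-a[:,1]*b[:,0]).sum(),(a*b).sum())
    R=np.array([[np.cos(th),-np.sin(th)],[np.sin(th),np.cos(th)]]); o=B.mean(0)-R@A.mean(0)
    print("yaw",np.degrees(th),"o",o,"res",np.round((A@R.T+o-B)*1e3,1).tolist())
X,r=tri([(t,*fT(31,206)),(s,*fS(611,305))]); l=R.T@(X[:2]-o); print("tip",X,r,"stand",l,"slope",np.degrees(np.arctan2(X[2]-.145,l[1]+.2)), np.hypot(X[2]-.145,l[1]+.2))
np.savez("stand.npz",o=o,th=th)
for sl in (6,7,8,9,10,11,12):
    c,q=np.cos(np.radians(sl)),np.sin(np.radians(sl))
    f=lambda x,y,z:np.array([*(R@[x,y]+o),z])
    P=f(0,-.2+.43*c,.145+.43*q); G=f(0,-.2+.27*c-.029*q,.145+.27*q+.029*c)
    inv=lambda p:np.round(p,1)
    ps=proj(s,P);pt=proj(t,P); print(sl,"tip S",inv((ps-[150,165]+.5)*3.634-.5),"T",inv((pt-[180,110]+.5)*4.7-.5))
E
```

```text
[[ 0.73935512  0.22245174]
 [ 0.64999703  0.22969011]
 [ 0.69572952 -0.27314923]
 [ 0.60990133 -0.26586922]]
scene corners -250/135, 250/45 [array([ 0.69882673, -0.26875502]), array([0.65196546, 0.23128633])]
yaw -4.825401215950956 o [ 0.58406474 -0.01414838] res [[0.3, 1.2], [-0.1, 1.5], [1.8, -1.5], [-2.0, -1.2]]
yaw -4.833619684086087 o [ 0.58461594 -0.01314059] res [[0.8, 2.1], [0.5, 2.5], [2.3, -0.5], [-1.5, -0.2], [-0.8, -4.9], [-1.4, 0.9]]
tip [0.60297498 0.2108583  0.20038502] 0.00013980642048688137 stand [-0.00058098  0.22474923] slope 7.429146447051866 0.4283449667514561
6 tip S [612.3 317.1] T [ 30.  207.4]
7 tip S [612.3 309.7] T [ 28.6 205.6]
8 tip S [612.2 302.1] T [ 27.4 203.8]
9 tip S [611.8 294.4] T [ 26.4 202. ]
10 tip S [611.4 286.5] T [ 25.6 200.2]
11 tip S [610.7 278.5] T [ 25.1 198.4]
12 tip S [609.9 270.4] T [ 24.7 196.6]
```

Both views agree: slope about 7.4°, stand origin (0.585, -0.013), yaw -4.8°. The loaded grip is at (0.428, 0.293, 0.202), against an expected z of 0.199. I'll work out the transit to a hover above the loaded carrier.

```bash
cat >> h.py <<'E'
from scipy.spatial.transform import Rotation as Ro
def shift(obs,P,Rt):
    R0=Ro.from_euler("xyz",obs["tool_rot"],degrees=True)
    return np.round(R0.inv().apply(np.array(P)-obs["tool_pos"])*1e3,1), np.round((R0.inv()*Rt).as_rotvec(),4)
def down(yaw,tilt=0,tyaw=0):  # tool down with yaw; then tilt deg about horizontal axis at heading tyaw
    ax=np.array([np.cos(np.radians(tyaw)),np.sin(np.radians(tyaw)),0])
    return Ro.from_rotvec(np.radians(tilt)*ax)*Ro.from_euler("xyz",[180,0,yaw],degrees=True)
E
python3 - <<'E'
from h import *
from cell import sensors
o=sensors.get_obs()
for P,y in (((.18,-.62,.43),16.26),((.45,-.35,.43),45),((.55,.05,.43),80),((.435,.295,.36),109)):
    print(P,shift(o,P,down(y)))
E
```

```text
(0.18, -0.62, 0.43) (array([  -0.8,   -4.3, -200.3]), array([-0.0015,  0.0001,  0.0001]))
(0.45, -0.35, 0.43) (array([ 334. , -187.9, -200. ]), array([-1.500e-03, -3.000e-04, -5.015e-01]))
(0.55, 0.05, 0.43) (array([ 542.1, -543.8, -199.5]), array([-1.4000e-03, -7.0000e-04, -1.1124e+00]))
(0.435, 0.295, 0.36) (array([ 500.3, -811.1, -129.1]), array([-1.2000e-03, -1.1000e-03, -1.6185e+00]))
```

drive_tool --moves '[{"z": -60}, {"z": -120}, {"z": -180}, {"z": -200}, {"x": 60, "y": -34, "z": -200, "rz": -0.09}, {"x": 115, "y": -65, "z": -200, "rz": -0.18}, {"x": 170, "y": -96, "z": -200, "rz": -0.27}, {"x": 225, "y": -127, "z": -200, "rz": -0.36}, {"x": 280, "y": -158, "z": -200, "rz": -0.44}, {"x": 334, "y": -188, "z": -200, "rz": -0.5}, {"x": 364, "y": -239, "z": -200, "rz": -0.59}, {"x": 394, "y": -290, "z": -200, "rz": -0.68}, {"x": 424, "y": -341, "z": -200, "rz": -0.77}, {"x": 454, "y": -392, "z": -200, "rz": -0.86}, {"x": 484, "y": -443, "z": -200, "rz": -0.95}, {"x": 514, "y": -494, "z": -200, "rz": -1.04}, {"x": 542, "y": -544, "z": -200, "rz": -1.11}, {"x": 542, "y": -544, "z": -200, "rz": -1.11}]'

```text
invalid input at $.moves[0]: expected keys x, y, z, rx, ry, rz, fingers
```

```bash
python3 - <<'E'
from h import *
from cell import sensors
o=sensors.get_obs(); print(o["time_s"],o["tool_pos"],o["tool_rot"])
print(shift(o,(.43,.294,.34),down(109)))
E
```

```text
0.15 [ 0.1818589  -0.6236161   0.22970913] [-1.79914798e+02  5.71552625e-03  1.62653487e+01]
(array([ 495.2, -811.6, -109.1]), array([-1.2000e-03, -1.1000e-03, -1.6185e+00]))
```

All keys are required in each row.

drive_tool --moves '[{"x": 0, "y": 0, "z": -60, "rx": 0, "ry": 0, "rz": 0, "fingers": -1}, {"x": 0, "y": 0, "z": -120, "rx": 0, "ry": 0, "rz": 0, "fingers": -1}, {"x": 0, "y": 0, "z": -180, "rx": 0, "ry": 0, "rz": 0, "fingers": -1}, {"x": 0, "y": 0, "z": -200, "rx": 0, "ry": 0, "rz": 0, "fingers": -1}, {"x": 57, "y": -32, "z": -200, "rx": 0, "ry": 0, "rz": -0.09, "fingers": -1}, {"x": 113, "y": -64, "z": -200, "rx": 0, "ry": 0, "rz": -0.18, "fingers": -1}, {"x": 168, "y": -95, "z": -200, "rx": 0, "ry": 0, "rz": -0.27, "fingers": -1}, {"x": 223, "y": -126, "z": -200, "rx": 0, "ry": 0, "rz": -0.36, "fingers": -1}, {"x": 280, "y": -158, "z": -200, "rx": 0, "ry": 0, "rz": -0.44, "fingers": -1}, {"x": 334, "y": -188, "z": -200, "rx": 0, "ry": 0, "rz": -0.5, "fingers": -1}, {"x": 364, "y": -239, "z": -200, "rx": 0, "ry": 0, "rz": -0.59, "fingers": -1}, {"x": 394, "y": -290, "z": -200, "rx": 0, "ry": 0, "rz": -0.68, "fingers": -1}, {"x": 424, "y": -341, "z": -200, "rx": 0, "ry": 0, "rz": -0.77, "fingers": -1}, {"x": 454, "y": -392, "z": -200, "rx": 0, "ry": 0, "rz": -0.86, "fingers": -1}, {"x": 484, "y": -443, "z": -200, "rx": 0, "ry": 0, "rz": -0.95, "fingers": -1}, {"x": 514, "y": -494, "z": -200, "rx": 0, "ry": 0, "rz": -1.04, "fingers": -1}, {"x": 542, "y": -544, "z": -200, "rx": 0, "ry": 0, "rz": -1.11, "fingers": -1}, {"x": 542, "y": -544, "z": -200, "rx": 0, "ry": 0, "rz": -1.11, "fingers": -1}]'

```text
time_s: 2.4
tool_pos: [0.5494, 0.0563, 0.4302]
tool_rot: [-179.9, -0.1, 80.5]
force: [0.2, -1.4, -0.2]
grip_width: 0.0875
grasp_force: 0.0
```

```bash
python3 - <<'E'
from h import *
from cell import sensors
o=sensors.get_obs(); print(o["time_s"],o["tool_pos"],o["tool_rot"])
print(shift(o,(.43,.294,.34),down(109)))
E
```

```text
2.4 [0.54940217 0.05631321 0.43024964] [-1.79936734e+02 -1.44511456e-01  8.04813815e+01]
(array([ 214.4, -157. ,   91. ]), array([-0.0005, -0.0027, -0.4977]))
```

drive_tool --moves '[{"x": 40, "y": -30, "z": 0, "rx": 0, "ry": 0, "rz": -0.12, "fingers": -1}, {"x": 85, "y": -62, "z": 0, "rx": 0, "ry": 0, "rz": -0.25, "fingers": -1}, {"x": 130, "y": -95, "z": 10, "rx": 0, "ry": 0, "rz": -0.38, "fingers": -1}, {"x": 175, "y": -128, "z": 50, "rx": 0, "ry": 0, "rz": -0.5, "fingers": -1}, {"x": 214, "y": -157, "z": 85, "rx": 0, "ry": 0, "rz": -0.5, "fingers": -1}, {"x": 214, "y": -157, "z": 91, "rx": 0, "ry": 0, "rz": -0.5, "fingers": -1}, {"x": 214, "y": -157, "z": 91, "rx": 0, "ry": 0, "rz": -0.5, "fingers": -1}]'

```text
time_s: 3.28
tool_pos: [0.4336, 0.2869, 0.3391]
tool_rot: [-179.9, 0.1, 108.4]
force: [1.0, -1.2, 0.3]
grip_width: 0.087
grasp_force: 0.0
```

```bash
python3 - <<'E'
from h import *
from cell import sensors,vision
o=sensors.get_obs(); print(o["time_s"],o["tool_pos"],o["tool_rot"])
c=vision.read_camera("wrist"); pickle.dump(c,open("w1.pkl","wb"))
cv2.imwrite("pics/w1.png",np.clip(c["image"][:,:,::-1]*1.4,0,255).astype(np.uint8))
print(proj(c,[.4275,.2933,.221]))
E
```

```text
3.275 [0.43357336 0.28688183 0.33909118] [-1.79946567e+02  7.83077242e-02  1.08426736e+02]
[253.71575521 181.30154837]
```

View pics/w1.png

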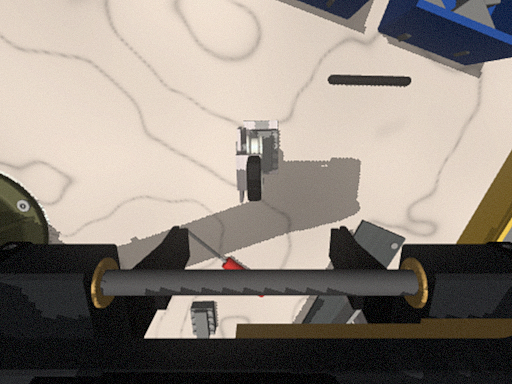

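The loaded carrier is below at about (256,160), with the black grip at (254,178), its spine on the left and nearly aligned with the tool. Now I'll get exact position and yaw from this view.

```bash
python3 - <<'E'
from h import *
from cell import sensors,vision
o=sensors.get_obs()
c=vision.read_camera("wrist"); s=pickle.load(open("v0.pkl","rb"))["scene"]
p=blob(c,235,130,40,75,lambda im:im.max(2)<40); r=cv2.minAreaRect(p); print(len(p),r)
for z in (.221,):
    b=np.array([onz(c,*q,z) for q in cv2.boxPoints(r)]); print(np.round(b,4).tolist())
# per-row edges
for v in range(int(p[:,1].min()),int(p[:,1].max())+1,4):
    q=p[p[:,1]==v]; a=onz(c,q[:,0].min()-.5,v,.221);e=onz(c,q[:,0].max()+.5,v,.221); print(v,q[:,0].min(),q[:,0].max(),np.round(a[:2]*1e3,1),np.round(e[:2]*1e3,1))
# height check: blob centroid triangulated with scene
print(tri([(c,*p.mean(0)),(s,381.3,219.0)]))
# foot/whole outline
im=c["image"].astype(int)
print("tool",o["tool_pos"],o["tool_rot"])
E
```

```text
413 ((252.5, 177.5), (43.0, 13.0), 90.0)
[[0.4139, 0.3142, 0.221], [0.4256, 0.3181, 0.221], [0.4391, 0.2772, 0.221], [0.4269, 0.2732, 0.221]]
156 249.0 257.0 [416.1 314.9] [424.2 317.6]
160 247.0 259.0 [415.5 310.7] [427.2 314.6]
164 246.0 258.0 [415.7 306.7] [427.5 310.6]
168 246.0 258.0 [416.9 303. ] [428.8 306.9]
172 246.0 259.0 [418.1 299.2] [430.9 303.5]
176 246.0 259.0 [419.3 295.4] [432.2 299.7]
180 247.0 259.0 [421.4 291.9] [433.4 295.9]
184 247.0 259.0 [422.7 288.1] [434.7 292.1]
188 247.0 259.0 [423.9 284.2] [436.  288.2]
192 247.0 259.0 [425.1 280.3] [437.3 284.3]
196 247.0 259.0 [426.4 276.3] [438.6 280.4]
(array([0.42849991, 0.29176457, 0.20341237]), np.float64(0.0021028092571434287))
tool [0.43437424 0.28658115 0.33978344] [1.79984743e+02 5.19335034e-02 1.08342761e+02]
```

```bash
python3 - <<'E'
from h import *
from cell import sensors
o=sensors.get_obs(); print(o["tool_pos"],o["tool_rot"],o["force"])
print(shift(o,(.427,.2937,.25),down(109.7)),shift(o,(.427,.2937,.194),down(109.7)))
E
```

```text
[0.43470407 0.28656652 0.34016711] [1.79948474e+02 2.68071684e-02 1.08303388e+02] [ 0.29599038  0.33893033 -0.43956424]
(array([ 9.2, -5.2, 90.2]), array([ 0.0009,  0.0005, -0.0244])) (array([  9.3,  -5.2, 146.2]), array([ 0.0009,  0.0005, -0.0244]))
```

drive_tool --moves '[{"x": 9, "y": -5, "z": 45, "rx": 0, "ry": 0, "rz": -0.024, "fingers": -1}, {"x": 9, "y": -5, "z": 90, "rx": 0, "ry": 0, "rz": -0.024, "fingers": -1}, {"x": 9, "y": -5, "z": 120, "rx": 0, "ry": 0, "rz": -0.024, "fingers": -1}, {"x": 9, "y": -5, "z": 135, "rx": 0, "ry": 0, "rz": -0.024, "fingers": -1}, {"x": 9, "y": -5, "z": 135, "rx": 0, "ry": 0, "rz": -0.024, "fingers": -1}, {"x": 9, "y": -5, "z": 135, "rx": 0, "ry": 0, "rz": -0.024, "fingers": -1}]'

```text
time_s: 4.12
tool_pos: [0.4266, 0.2956, 0.206]
tool_rot: [179.9, -0.0, 109.8]
force: [-0.5, -0.4, 0.5]
grip_width: 0.0869
grasp_force: 0.0
```

```bash
python3 - <<'E'
from h import *
from cell import sensors
o=sensors.get_obs(); print(o["tool_pos"],o["tool_rot"],o["force"])
print(shift(o,(.427,.2937,.194),down(109.7)))
E
```

```text
[0.42659643 0.29561729 0.20600922] [ 1.79868424e+02 -2.58939408e-02  1.09835807e+02] [-0.47791284 -0.42043863  0.50948306]
(array([-1.9, -0.3, 12. ]), array([ 0.0023, -0.0005,  0.0024]))
```

drive_tool --moves '[{"x": -2, "y": 0, "z": 6, "rx": 0, "ry": 0, "rz": 0, "fingers": -1}, {"x": -2, "y": 0, "z": 12, "rx": 0, "ry": 0, "rz": 0, "fingers": -1}, {"x": -2, "y": 0, "z": 12, "rx": 0, "ry": 0, "rz": 0, "fingers": 0}, {"x": -2, "y": 0, "z": 12, "rx": 0, "ry": 0, "rz": 0, "fingers": 0.3}, {"x": -2, "y": 0, "z": 12, "rx": 0, "ry": 0, "rz": 0, "fingers": 0.6}, {"x": -2, "y": 0, "z": 12, "rx": 0, "ry": 0, "rz": 0, "fingers": 1}, {"x": -2, "y": 0, "z": 12, "rx": 0, "ry": 0, "rz": 0, "fingers": 1}, {"x": -2, "y": 0, "z": 12, "rx": 0, "ry": 0, "rz": 0, "fingers": 1}, {"x": -2, "y": 0, "z": 12, "rx": 0, "ry": 0, "rz": 0, "fingers": 1}, {"x": -2, "y": 0, "z": 12, "rx": 0, "ry": 0, "rz": 0, "fingers": 1}]' --force 20

```text
time_s: 5.38
tool_pos: [0.4262, 0.2934, 0.1925]
tool_rot: [-180.0, 0.0, 109.9]
force: [-0.2, 0.3, 0.2]
grip_width: 0.0152
grasp_force: 0.2
```

```bash
python3 - <<'E'
from h import *
from cell import sensors
o=sensors.get_obs(); print(o["tool_pos"],o["tool_rot"],o["force"],o["grip_width"],o["grasp_force"])
E
```

```text
[0.42615793 0.29335253 0.19249772] [-1.79995890e+02  5.57698430e-03  1.09884319e+02] [-0.20099608  0.32686764  0.15815302] 0.015195565144365222 0.16465218783196178
```

drive_tool --moves '[{"x": 0, "y": 0, "z": 0, "rx": 0, "ry": 0, "rz": 0, "fingers": 1}, {"x": 0, "y": 0, "z": 0, "rx": 0, "ry": 0, "rz": 0, "fingers": 1}, {"x": 0, "y": 0, "z": 0, "rx": 0, "ry": 0, "rz": 0, "fingers": 1}, {"x": 0, "y": 0, "z": -8, "rx": 0, "ry": 0, "rz": 0, "fingers": 1}, {"x": 0, "y": 0, "z": -20, "rx": 0, "ry": 0, "rz": 0, "fingers": 1}, {"x": 0, "y": 0, "z": -35, "rx": 0, "ry": 0, "rz": 0, "fingers": 1}, {"x": 0, "y": 0, "z": -55, "rx": 0, "ry": 0, "rz": 0, "fingers": 1}, {"x": 0, "y": 0, "z": -75, "rx": 0, "ry": 0, "rz": 0, "fingers": 1}, {"x": 0, "y": 0, "z": -95, "rx": 0, "ry": 0, "rz": 0, "fingers": 1}, {"x": 0, "y": 0, "z": -105, "rx": 0, "ry": 0, "rz": 0, "fingers": 1}, {"x": 0, "y": 0, "z": -105, "rx": 0, "ry": 0, "rz": 0, "fingers": 1}, {"x": 0, "y": 0, "z": -105, "rx": 0, "ry": 0, "rz": 0, "fingers": 1}]' --force 20

```text
time_s: 6.88
tool_pos: [0.4259, 0.293, 0.2968]
tool_rot: [-179.9, 0.0, 109.9]
force: [0.1, 1.0, -4.5]
grip_width: 0.0139
grasp_force: 20.0
```

```bash
python3 - <<'E'
from h import *
from cell import sensors
o=sensors.get_obs(); print(o["time_s"],o["tool_pos"],o["tool_rot"],o["force"],o["wrist_torque"],o["grip_width"],o["grasp_force"])
st=np.load("stand.npz");O=st["o"];th=float(st["th"]);yw=np.degrees(th)
R=np.array([[np.cos(th),-np.sin(th)],[np.sin(th),np.cos(th)]])
sl=np.radians(7.4)
# carrier pose in tool frame: TCP in carrier frame = (0,0,0.1925); tool x=carrier y, tool y=carrier x
def tgt(x,s,h,slope=sl):
    seat=np.array([*(R@[x,-.2+s*np.cos(slope)-h*np.sin(slope)]+O),.145+s*np.sin(slope)+h*np.cos(slope)])
    C=Ro.from_euler("z",th)*Ro.from_euler("x",slope)
    return seat+C.apply([0,0,.0675]), C*Ro.from_euler("xyz",[180,0,90],degrees=True)
for x,s,h in ((-.13,.36,.03),(-.06,.36,.025),(0,.36,.025),(0,.36,.012)):
    P,Rt=tgt(x,s,h); print(x,s,h,P,shift(o,P,Rt))
E
```

```text
6.875 [0.425863   0.29304045 0.29679773] [-1.79927468e+02  1.67372580e-02  1.09878734e+02] [ 0.05619581  0.967046   -4.53101946] [ 0.01757768 -0.10687848 -0.03525725] 0.013887308221361893 19.99606184894219
-0.13 0.36 0.03 [0.4672495  0.14174389 0.28805435] (array([-156.4,  -12.5,    8.8]), array([-0.029 ,  0.1277,  0.4306]))
-0.06 0.36 0.025 [0.53705481 0.1364872  0.283096  ] (array([-185. ,   51.4,   13.7]), array([-0.029 ,  0.1277,  0.4306]))
0 0.36 0.025 [0.59684143 0.13143145 0.283096  ] (array([-210.1,  105.9,   13.6]), array([-0.029 ,  0.1277,  0.4306]))
0 0.36 0.012 [0.59698251 0.13309983 0.27020427] (array([-208.6,  106.6,   26.5]), array([-0.029 ,  0.1277,  0.4306]))
```

drive_tool --moves '[{"x": -25, "y": -2, "z": 0, "rx": 0, "ry": 0, "rz": 0.07, "fingers": 1}, {"x": -50, "y": -4, "z": 0, "rx": 0, "ry": 0.01, "rz": 0.16, "fingers": 1}, {"x": -80, "y": -6, "z": 2, "rx": -0.01, "ry": 0.04, "rz": 0.26, "fingers": 1}, {"x": -110, "y": -9, "z": 4, "rx": -0.02, "ry": 0.08, "rz": 0.36, "fingers": 1}, {"x": -138, "y": -11, "z": 6, "rx": -0.029, "ry": 0.11, "rz": 0.43, "fingers": 1}, {"x": -156, "y": -10, "z": 9, "rx": -0.029, "ry": 0.128, "rz": 0.43, "fingers": 1}, {"x": -165, "y": 8, "z": 11, "rx": -0.029, "ry": 0.128, "rz": 0.43, "fingers": 1}, {"x": -175, "y": 28, "z": 13, "rx": -0.029, "ry": 0.128, "rz": 0.43, "fingers": 1}, {"x": -185, "y": 51, "z": 13, "rx": -0.029, "ry": 0.128, "rz": 0.43, "fingers": 1}, {"x": -185, "y": 51, "z": 13, "rx": -0.029, "ry": 0.128, "rz": 0.43, "fingers": 1}, {"x": -185, "y": 51, "z": 13, "rx": -0.029, "ry": 0.128, "rz": 0.43, "fingers": 1}]' --force 20

```text
time_s: 8.25
tool_pos: [0.5363, 0.1358, 0.2837]
tool_rot: [-179.9, -7.4, 85.1]
force: [0.1, -0.2, -3.9]
grip_width: 0.014
grasp_force: 20.0
```

```bash
cat >> h.py <<'E'
st=np.load("stand.npz");O=st["o"];th=float(st["th"])
Rs=np.array([[np.cos(th),-np.sin(th)],[np.sin(th),np.cos(th)]])
def tgt(x,s,h,slope=np.radians(7.4)):
    seat=np.array([*(Rs@[x,-.2+s*np.cos(slope)-h*np.sin(slope)]+O),.145+s*np.sin(slope)+h*np.cos(slope)])
    C=Ro.from_euler("z",th)*Ro.from_euler("x",slope)
    return seat+C.apply([0,0,.0675]), C*Ro.from_euler("xyz",[180,0,90],degrees=True)
def seat(o):
    C=Ro.from_euler("xyz",o["tool_rot"],degrees=True)*Ro.from_euler("xyz",[180,0,90],degrees=True).inv()
    p=o["tool_pos"]-C.apply([0,0,.0675]); l=Rs.T@(p[:2]-O); e=(Ro.from_euler("z",th).inv()*C).as_euler("xyz",degrees=True)
    return np.array([l[0],l[1],p[2]]),e
E
python3 - <<'E'
from h import *
from cell import sensors,vision
o=sensors.get_obs(); print(o["time_s"],o["tool_pos"],o["force"],o["wrist_torque"],"seat",*seat(o))
for x,s,h in ((-.02,.36,.025),(0,.36,.025),(0,.36,.012)):
    P,Rt=tgt(x,s,h); print(x,s,h,P,shift(o,P,Rt))
w=vision.read_camera("wrist"); s=vision.read_camera("scene"); pickle.dump((w,s),open("v2.pkl","wb"))
a=w["image"][:,:,::-1]; b=cv2.resize(s["image"][150:290,180:367,::-1],(400,300),interpolation=cv2.INTER_CUBIC)
a=cv2.resize(a[60:360,60:460],(400,300)); cv2.imwrite("pics/v2.png",np.clip(np.hstack([a,b])*1.5,0,255).astype(np.uint8))
E
```

```text
8.25 [0.53632597 0.13583821 0.28370994] [ 0.14848336 -0.19961831 -3.90400192] [-0.42043565 -0.09914474  0.0110642 ] seat [-0.06074935  0.15310099  0.21677574] [ 7.42338171  0.07037619 -0.02909963]
-0.02 0.36 0.025 [0.57691256 0.1331167  0.283096  ] (array([ 0.6, 40.7,  0.7]), array([-0.0012, -0.0004, -0.0007]))
0 0.36 0.025 [0.59684143 0.13143145 0.283096  ] (array([ 0.7, 60.7,  0.6]), array([-0.0012, -0.0004, -0.0007]))
0 0.36 0.012 [0.59698251 0.13309983 0.27020427] (array([ 0.7, 60.7, 13.6]), array([-0.0012, -0.0004, -0.0007]))
```

View pics/v2.png

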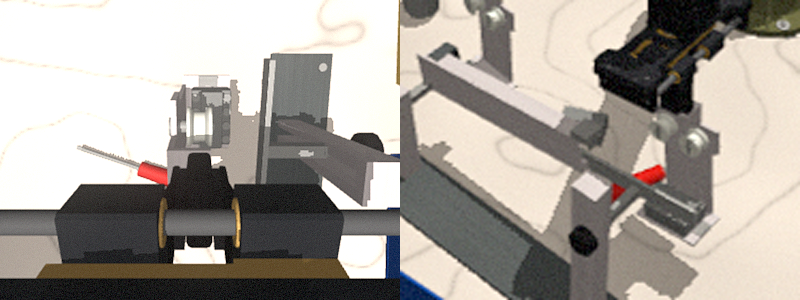

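The left panel shows the bar as a vertical strip at crop columns 266–275, parallel to the wheels at (203,110). The right panel shows the carrier in front of the bar. I'll measure the bar's x offset closely here.

```bash
python3 - <<'E'
from h import *
w,s=pickle.load(open("v2.pkl","rb"))
g=cv2.cvtColor(w["image"],cv2.COLOR_RGB2GRAY).astype(int)
sl=np.radians(7.4)
def onrail(u,v,h=0):
    o,d=ray(w,u,v); n=np.array([0,-np.sin(sl),np.cos(sl)]); L=lambda p:np.array([*(Rs.T@(p[:2]-O)),p[2]])
    oo=L(o);dd=np.array([*(Rs.T@d[:2]),d[2]]); p0=np.array([0,-.2,.145])+h*n
    k=n@(p0-oo)/(n@dd); return oo+k*dd
for v in (125,135,145,160,180,200,215,230):
    m=g[v-2:v+3].mean(0).astype(int); print(v,m[318:345].tolist(),np.round(onrail(326,v)*1e3,1),np.round(onrail(336,v)*1e3,1))
E
```

```text
125 [182, 183, 184, 186, 181, 126, 61, 72, 71, 72, 54, 118, 153, 146, 144, 145, 149, 118, 78, 83, 87, 86, 85, 85, 84, 85, 85] [ -3.2 219.9 199.5] [  5.1 219.9 199.5]
135 [183, 182, 185, 192, 143, 61, 68, 72, 71, 63, 95, 137, 150, 145, 145, 152, 121, 77, 82, 82, 83, 84, 83, 83, 86, 85, 82] [ -2.7 211.8 198.5] [  5.7 211.8 198.5]
145 [182, 185, 190, 149, 76, 63, 68, 70, 66, 69, 128, 150, 145, 144, 149, 123, 82, 80, 81, 81, 83, 81, 84, 85, 83, 82, 83] [ -2.1 203.5 197.4] [  6.4 203.5 197.4]
160 [185, 191, 154, 77, 60, 67, 67, 60, 78, 130, 149, 142, 142, 152, 119, 76, 79, 79, 80, 80, 82, 83, 83, 82, 80, 80, 84] [ -1.2 190.7 195.7] [  7.4 190.7 195.7]
180 [116, 93, 62, 65, 66, 64, 48, 117, 151, 141, 141, 145, 124, 69, 49, 50, 51, 57, 59, 58, 63, 63, 64, 65, 62, 63, 63] [ -0.  173.  193.4] [  8.8 173.  193.4]
200 [70, 48, 52, 53, 51, 56, 79, 89, 86, 86, 88, 70, 48, 52, 51, 51, 50, 51, 52, 57, 62, 62, 62, 61, 62, 62, 64] [  1.3 154.5 191. ] [ 10.3 154.5 191. ]
215 [47, 49, 50, 47, 63, 81, 84, 84, 85, 84, 79, 77, 77, 76, 78, 78, 77, 78, 77, 78, 77, 79, 77, 77, 79, 79, 77] [  2.3 140.2 189.2] [ 11.4 140.2 189.2]
230 [48, 51, 45, 67, 82, 83, 82, 86, 74, 53, 48, 48, 49, 46, 48, 46, 49, 48, 48, 47, 48, 47, 47, 48, 46, 47, 48] [  3.3 125.3 187.2] [ 12.6 125.3 187.2]
```

```bash
python3 - <<'E'
from h import *
w,s=pickle.load(open("v2.pkl","rb"))
g=cv2.cvtColor(w["image"],cv2.COLOR_RGB2GRAY).astype(int)
P=np.array([.5363,.1358,.2837]);T=Ro.from_euler("xyz",[-179.9,-7.42,85.1],degrees=True)
C=T*Ro.from_euler("xyz",[180,0,90],degrees=True).inv(); org=P-C.apply([0,0,.1925])
pr=lambda x,y,z:np.round(proj(w,org+C.apply(np.array([x,y,z])/1e3)),1)
for y in (22,):
    for x in (-9,-7,0,7,9): print("wheel",y,x,"top flange",pr(x,y,151),"tread top",pr(x,y,147),"upper-front flange",pr(x,y+10.6,146.6))
print("grip top corners",[pr(x,y,221).tolist() for x,y in((-7,20),(7,20),(-7,-20),(7,-20))])
for v in (150,160,165,170,175,180,185,195): print(v,g[v-1:v+2,225:300].mean(0).astype(int).tolist())
E
```

```text
wheel 22 -9 top flange [243.8 191.7] tread top [244.1 190.1] upper-front flange [243.9 175.6]
wheel 22 -7 top flange [246.7 191.7] tread top [246.9 190.1] upper-front flange [246.7 175.6]
wheel 22 0 top flange [256.6 191.7] tread top [256.6 190.1] upper-front flange [256.6 175.6]
wheel 22 7 top flange [266.5 191.7] tread top [266.3 190.1] upper-front flange [266.4 175.6]
wheel 22 9 top flange [269.3 191.7] tread top [269.1 190.1] upper-front flange [269.3 175.6]
grip top corners [[240.9, 238.9], [270.2, 238.9], [242.3, 308.7], [269.3, 308.7]]
150 [184, 181, 183, 184, 182, 181, 183, 183, 180, 175, 171, 172, 174, 175, 156, 113, 85, 90, 85, 74, 81, 107, 113, 111, 117, 117, 99, 88, 91, 92, 95, 95, 93, 90, 89, 82, 72, 63, 67, 66, 67, 65, 65, 65, 66, 63, 65, 64, 64, 63, 65, 65, 68, 67, 67, 64, 69, 84, 95, 91, 92, 91, 91, 90, 87, 94, 109, 112, 112, 112, 112, 110, 115, 138, 145]
160 [184, 183, 184, 183, 182, 158, 135, 138, 141, 144, 127, 90, 70, 74, 78, 79, 75, 76, 73, 72, 79, 103, 113, 110, 114, 119, 93, 74, 87, 87, 90, 88, 88, 84, 80, 74, 75, 78, 78, 77, 72, 103, 122, 119, 119, 118, 117, 1
[... 1525 characters left out ...]
183, 187, 167, 138, 148, 170, 179, 179, 179, 185, 138, 68, 84, 84, 119, 140, 136, 137, 134, 132, 153, 196, 219, 176, 128, 123, 105, 129, 188, 214, 208, 205, 206, 207, 207, 207, 207, 212, 191, 148, 139, 152, 159, 192, 215, 197, 134, 77, 79, 72, 71, 75, 74, 72, 76, 68, 76, 82, 84, 82, 85, 81, 84, 82, 100, 112, 111, 111, 110, 111, 110, 111, 112, 112]
195 [184, 184, 186, 181, 151, 115, 124, 136, 135, 118, 103, 91, 73, 71, 70, 73, 74, 69, 71, 69, 57, 129, 189, 206, 170, 118, 109, 100, 112, 151, 152, 130, 133, 133, 131, 133, 133, 135, 134, 126, 103, 99, 104, 111, 129, 140, 135, 98, 66, 72, 73, 73, 72, 71, 71, 72, 66, 66, 71, 72, 71, 74, 72, 68, 79, 103, 114, 111, 110, 110, 110, 113, 110, 114, 111]
```

Wheel and bar show the same +1.6 mm camera bias, so the relative shift needed is about 60.5 mm. I'll move over the bar and then lower towards it.

drive_tool --moves '[{"x": 0.5, "y": 10, "z": 0, "rx": -0.001, "ry": 0, "rz": 0, "fingers": 1}, {"x": 0.5, "y": 24, "z": 0, "rx": -0.001, "ry": 0, "rz": 0, "fingers": 1}, {"x": 0.5, "y": 38, "z": 0, "rx": -0.001, "ry": 0, "rz": 0, "fingers": 1}, {"x": 0.5, "y": 50, "z": 0, "rx": -0.001, "ry": 0, "rz": 0, "fingers": 1}, {"x": 0.5, "y": 58, "z": 0, "rx": -0.001, "ry": 0, "rz": 0, "fingers": 1}, {"x": 0.5, "y": 60.5, "z": 0, "rx": -0.001, "ry": 0, "rz": 0, "fingers": 1}, {"x": 0.5, "y": 60.5, "z": 4, "rx": -0.001, "ry": 0, "rz": 0, "fingers": 1}, {"x": 0.5, "y": 60.5, "z": 8, "rx": -0.001, "ry": 0, "rz": 0, "fingers": 1}, {"x": 0.5, "y": 60.5, "z": 12, "rx": -0.001, "ry": 0, "rz": 0, "fingers": 1}, {"x": 0.5, "y": 60.5, "z": 12, "rx": -0.001, "ry": 0, "rz": 0, "fingers": 1}, {"x": 0.5, "y": 60.5, "z": 12, "rx": -0.001, "ry": 0, "rz": 0, "fingers": 1}]' --force 20

```text
time_s: 9.72
tool_pos: [0.5975, 0.1337, 0.2729]
tool_rot: [179.9, -7.5, 85.2]
force: [-0.0, 0.3, -4.5]
grip_width: 0.0138
grasp_force: 20.0
```

```bash
python3 - <<'E'
from h import *
from cell import sensors,vision
o=sensors.get_obs(); print(o["time_s"],o["tool_pos"],o["force"],o["wrist_torque"],"seat",*seat(o))
P,Rt=tgt(0,.36,0.006); print(P,shift(o,P,Rt))
w=vision.read_camera("wrist"); s=vision.read_camera("scene"); pickle.dump((w,s),open("v3.pkl","wb"))
a=w["image"][:,:,::-1]; b=cv2.resize(s["image"][170:276,210:351,::-1],(400,300),interpolation=cv2.INTER_CUBIC)
a=cv2.resize(a[90:240,160:360],(400,300),interpolation=cv2.INTER_CUBIC); cv2.imwrite("pics/v3.png",np.clip(np.hstack([a,b])*1.5,0,255).astype(np.uint8))
E
```

```text
9.725 [0.59751966 0.13369541 0.2728713 ] [-0.00965514  0.2607789  -4.53815231] [-0.37385448 -0.04158015  0.01072632] seat [0.00062768 0.15615575 0.20594159] [ 7.45212092 -0.1260759   0.03037729]
[0.59704763 0.13386986 0.26425425] (array([-1. , -0.5,  8.6]), array([ 0.0021, -0.0009,  0.0008]))
```

View pics/v3.png

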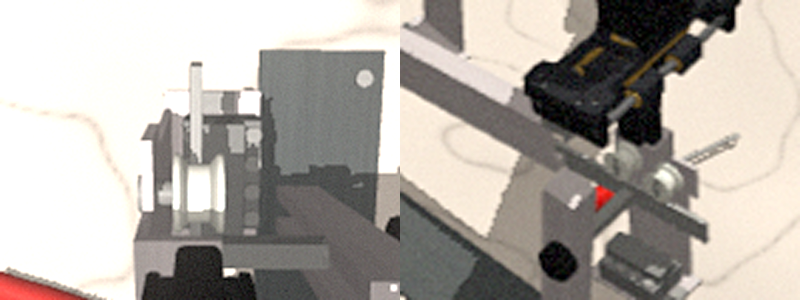

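The left panel shows the bar end (190–201, 60–155) heading into the groove at (199,190), and the right panel shows both wheels over the bar. I'll lower, feeling for contact.

drive_tool --moves '[{"x": 0, "y": -0.5, "z": 3, "rx": 0.002, "ry": 0, "rz": 0, "fingers": 1}, {"x": 0, "y": -0.5, "z": 6, "rx": 0.002, "ry": 0, "rz": 0, "fingers": 1}, {"x": 0, "y": -0.5, "z": 9, "rx": 0.002, "ry": 0, "rz": 0, "fingers": 1}, {"x": 0, "y": -0.5, "z": 9, "rx": 0.002, "ry": 0, "rz": 0, "fingers": 1}, {"x": 0, "y": -0.5, "z": 9, "rx": 0.002, "ry": 0, "rz": 0, "fingers": 1}]' --force 20

```text
time_s: 10.45
tool_pos: [0.5972, 0.1349, 0.2638]
tool_rot: [180.0, -7.5, 85.2]
force: [0.1, 0.5, -4.7]
grip_width: 0.0136
grasp_force: 20.0
```

drive_tool --moves '[{"x": 0, "y": 0, "z": 1, "rx": 0, "ry": 0, "rz": 0, "fingers": 1}, {"x": 0, "y": 0, "z": 2, "rx": 0, "ry": 0, "rz": 0, "fingers": 1}, {"x": 0, "y": 0, "z": 3, "rx": 0, "ry": 0, "rz": 0, "fingers": 1}, {"x": 0, "y": 0, "z": 3, "rx": 0, "ry": 0, "rz": 0, "fingers": 1}, {"x": 0, "y": 0, "z": 3, "rx": 0, "ry": 0, "rz": 0, "fingers": 1}]' --force 20

```text
time_s: 11.08
tool_pos: [0.5972, 0.1353, 0.2609]
tool_rot: [180.0, -7.5, 85.2]
force: [0.4, 0.3, -4.1]
grip_width: 0.0138
grasp_force: 20.0
```

drive_tool --moves '[{"x": 0, "y": 0, "z": 0.7, "rx": 0, "ry": 0, "rz": 0, "fingers": 1}, {"x": 0, "y": 0, "z": 1.5, "rx": 0, "ry": 0, "rz": 0, "fingers": 1}, {"x": 0, "y": 0, "z": 1.5, "rx": 0, "ry": 0, "rz": 0, "fingers": 1}, {"x": 0, "y": 0, "z": 1.5, "rx": 0, "ry": 0, "rz": 0, "fingers": 1}]' --force 20

```text
time_s: 11.58
tool_pos: [0.5974, 0.1355, 0.2601]
tool_rot: [179.9, -7.5, 85.2]
force: [-2.0, -1.2, 1.9]
grip_width: 0.0142
grasp_force: 20.0
```

```bash
python3 - <<'E'
from h import *
from cell import sensors
o=sensors.get_obs(); print(o["time_s"],o["tool_pos"],o["force"],o["wrist_torque"],"seat",*seat(o))
E
```

```text
11.575 [0.59739722 0.13554765 0.26008903] [-1.98966925 -1.18312834  1.9014586 ] [-0.42400615  0.37339004  0.02636617] seat [0.00025842 0.15799927 0.19316026] [ 7.45914373 -0.05014094  0.04657708]
```

Contact: the rail now takes more than the carrier's weight, at about 7.7° slope. There's a small sideways force, so I'll ease up and centre in x.

drive_tool --moves '[{"x": 0, "y": 0, "z": -0.5, "rx": 0, "ry": 0, "rz": 0, "fingers": 1}, {"x": 0, "y": -0.7, "z": -0.5, "rx": 0, "ry": 0, "rz": 0, "fingers": 1}, {"x": 0, "y": -0.7, "z": -0.5, "rx": 0, "ry": 0, "rz": 0, "fingers": 1}, {"x": 0, "y": -0.7, "z": -0.5, "rx": 0, "ry": 0, "rz": 0, "fingers": 1}]' --force 20

```text
time_s: 12.08
tool_pos: [0.597, 0.1354, 0.2601]
tool_rot: [179.9, -7.5, 85.2]
force: [0.9, -0.4, 0.5]
grip_width: 0.0138
grasp_force: 20.0
```

```bash
python3 - <<'E'
from h import *
from cell import sensors
o=sensors.get_obs(); print(o["time_s"],o["tool_pos"],o["force"],o["wrist_torque"],"seat",*seat(o))
E
```

```text
12.075 [0.59703508 0.13540192 0.26008893] [ 0.8735807  -0.37778682  0.54783418] [-0.40661251 -0.49062494 -0.04858851] seat [-6.21040866e-05  1.57834112e-01  1.93161573e-01] [ 7.46820018 -0.07172565  0.02798529]
```

Resting with about 5 N on the rail and little side force. Next I'll start sliding downhill (tool -x).

drive_tool --moves '[{"x": -3, "y": 0.2, "z": 0, "rx": 0, "ry": 0, "rz": 0, "fingers": 1}, {"x": -7, "y": 0.2, "z": 0, "rx": 0, "ry": 0, "rz": 0, "fingers": 1}, {"x": -11, "y": 0.2, "z": 0, "rx": 0, "ry": 0, "rz": 0, "fingers": 1}, {"x": -15, "y": 0.2, "z": 0, "rx": 0, "ry": 0, "rz": 0, "fingers": 1}, {"x": -18, "y": 0.2, "z": 0, "rx": 0, "ry": 0, "rz": 0, "fingers": 1}, {"x": -20, "y": 0.2, "z": 0, "rx": 0, "ry": 0, "rz": 0, "fingers": 1}, {"x": -20, "y": 0.2, "z": 0, "rx": 0, "ry": 0, "rz": 0, "fingers": 1}, {"x": -20, "y": 0.2, "z": 0, "rx": 0, "ry": 0, "rz": 0, "fingers": 1}]' --force 20

```text
time_s: 13.08
tool_pos: [0.5953, 0.1156, 0.2574]
tool_rot: [180.0, -7.5, 85.2]
force: [2.8, -1.8, 2.1]
grip_width: 0.0135
grasp_force: 20.0
```

```bash
python3 - <<'E'
from h import *
from cell import sensors
o=sensors.get_obs(); print(o["time_s"],o["tool_pos"],o["force"],o["wrist_torque"],"seat",*seat(o))
E
```

```text
13.075 [0.59526209 0.11564516 0.25739345] [ 2.75702811 -1.81732109  2.09310265] [-0.51386782 -0.79209913 -0.07046741] seat [-0.00021293  0.13797926  0.19046357] [ 7.45198901 -0.0318797   0.04343581]
```

drive_tool --moves '[{"x": 0, "y": 0.6, "z": -0.2, "rx": 0, "ry": 0, "rz": 0, "fingers": 1}, {"x": -3, "y": 0.6, "z": -0.2, "rx": 0, "ry": 0, "rz": 0, "fingers": 1}, {"x": -6, "y": 0.6, "z": -0.2, "rx": 0, "ry": 0, "rz": 0, "fingers": 1}, {"x": -9, "y": 0.6, "z": -0.2, "rx": 0, "ry": 0, "rz": 0, "fingers": 1}, {"x": -12, "y": 0.6, "z": -0.2, "rx": 0, "ry": 0, "rz": 0, "fingers": 1}, {"x": -14, "y": 0.6, "z": -0.2, "rx": 0, "ry": 0, "rz": 0, "fingers": 1}, {"x": -14, "y": 0.6, "z": -0.2, "rx": 0, "ry": 0, "rz": 0, "fingers": 1}]' --force 20

```text
time_s: 13.95
tool_pos: [0.5943, 0.1013, 0.2555]
tool_rot: [-180.0, -7.4, 85.2]
force: [1.8, -1.9, 0.5]
grip_width: 0.0139
grasp_force: 20.0
```

```bash
python3 - <<'E'
from h import *
from cell import sensors
o=sensors.get_obs(); print(o["time_s"],o["tool_pos"],o["force"],o["wrist_torque"],"seat",*seat(o))
E
```

```text
13.95 [0.59432154 0.10134555 0.25546541] [ 1.75064733 -1.88033158  0.46200068] [-0.46544496 -0.384143   -0.00393021] seat [-1.44243149e-05  1.23624834e-01  1.88532091e-01] [7.42940356 0.03012849 0.02241216]
```

drive_tool --moves '[{"x": -2, "y": 0.5, "z": 0, "rx": 0, "ry": 0, "rz": 0, "fingers": 1}, {"x": -5, "y": 0.5, "z": 0, "rx": 0, "ry": 0, "rz": 0, "fingers": 1}, {"x": -8, "y": 0.5, "z": 0, "rx": 0, "ry": 0, "rz": 0, "fingers": 1}, {"x": -11, "y": 0.5, "z": 0, "rx": 0, "ry": 0, "rz": 0, "fingers": 1}, {"x": -14, "y": 0.5, "z": 0, "rx": 0, "ry": 0, "rz": 0, "fingers": 1}, {"x": -16, "y": 0.5, "z": 0, "rx": 0, "ry": 0, "rz": 0, "fingers": 1}]' --force 20

```text
time_s: 14.7
tool_pos: [0.5934, 0.0875, 0.2537]
tool_rot: [-180.0, -7.6, 85.3]
force: [-0.6, 3.1, 0.4]
grip_width: 0.0137
grasp_force: 20.0
```

```bash
python3 - <<'E'
from h import *
from cell import sensors
o=sensors.get_obs(); print(o["time_s"],o["tool_pos"],o["force"],o["wrist_torque"],"seat",*seat(o))
E
```

```text
14.7 [0.59344587 0.08752941 0.25370805] [-0.60239498  3.11013308  0.36404098] [ 0.67490259  0.05240271 -0.00683462] seat [0.00027949 0.10998328 0.18680101] [7.60001336 0.01714563 0.10457262]
```

The gate is resisting at about 3–4 N, as expected. Continuing gently.

drive_tool --moves '[{"x": -2, "y": 0, "z": 0, "rx": 0, "ry": 0, "rz": 0, "fingers": 1}, {"x": -4, "y": 0, "z": 0, "rx": 0, "ry": 0, "rz": 0, "fingers": 1}, {"x": -6, "y": 0, "z": 0, "rx": 0, "ry": 0, "rz": 0, "fingers": 1}, {"x": -8, "y": 0, "z": 0, "rx": 0, "ry": 0, "rz": 0, "fingers": 1}, {"x": -10, "y": 0, "z": 0, "rx": 0, "ry": 0, "rz": 0, "fingers": 1}]' --force 20

```text
time_s: 15.32
tool_pos: [0.5926, 0.0762, 0.2522]
tool_rot: [-180.0, -7.5, 85.2]
force: [0.0, 4.3, 1.1]
grip_width: 0.0138
grasp_force: 20.0
```

```bash
python3 - <<'E'
from h import *
from cell import sensors
o=sensors.get_obs(); print(o["time_s"],o["tool_pos"],o["force"],o["wrist_torque"],"seat",*seat(o))
E
```

```text
15.325 [0.59264859 0.07623633 0.25218223] [0.01546378 4.2514662  1.06119538] [ 0.83690748  0.24588628 -0.01964874] seat [0.00043609 0.0985174  0.1852559 ] [7.47518566 0.02346443 0.06172881]
```

drive_tool --moves '[{"x": -2, "y": 0, "z": 0, "rx": 0, "ry": 0, "rz": 0, "fingers": 1}, {"x": -4, "y": 0, "z": 0, "rx": 0, "ry": 0, "rz": 0, "fingers": 1}, {"x": -6, "y": 0, "z": 0, "rx": 0, "ry": 0, "rz": 0, "fingers": 1}, {"x": -8, "y": 0, "z": 0, "rx": 0, "ry": 0, "rz": 0, "fingers": 1}, {"x": -10, "y": 0, "z": 0, "rx": 0, "ry": 0, "rz": 0, "fingers": 1}]' --force 20

```text
time_s: 15.95
tool_pos: [0.5919, 0.066, 0.2508]
tool_rot: [-180.0, -7.4, 85.2]
force: [-1.5, 5.0, 0.7]
grip_width: 0.0138
grasp_force: 20.0
```

```bash
python3 - <<'E'
from h import *
from cell import sensors
o=sensors.get_obs(); print(o["time_s"],o["tool_pos"],o["force"],o["wrist_torque"],"seat",*seat(o))
E
```

```text
15.95 [0.59185065 0.06597476 0.25081126] [-1.48903711  4.97102981  0.71046967] [ 0.99168907  0.41856847 -0.01333663] seat [0.00050952 0.08819268 0.18388068] [7.44742396 0.02216066 0.04657996]
```

drive_tool --moves '[{"x": -2, "y": -0.3, "z": 0, "rx": 0, "ry": 0, "rz": 0, "fingers": 1}, {"x": -4, "y": -0.3, "z": 0, "rx": 0, "ry": 0, "rz": 0, "fingers": 1}, {"x": -6, "y": -0.3, "z": 0, "rx": 0, "ry": 0, "rz": 0, "fingers": 1}, {"x": -6, "y": -0.3, "z": 0, "rx": 0, "ry": 0, "rz": 0, "fingers": 1}]' --force 20

```text
time_s: 16.45
tool_pos: [0.5912, 0.0595, 0.2499]
tool_rot: [-180.0, -7.4, 85.2]
force: [-0.9, 2.9, -1.3]
grip_width: 0.0137
grasp_force: 20.0
```

```bash
python3 - <<'E'
from h import *
from cell import sensors
o=sensors.get_obs(); print(o["time_s"],o["tool_pos"],o["force"],o["wrist_torque"],"seat",*seat(o))
E
```

```text
16.45 [0.59122534 0.05947781 0.24993375] [-0.86041672  2.88906634 -1.31792148] [0.45956902 0.15538627 0.03003458] seat [0.00045562 0.08162052 0.18299722] [7.40835329 0.00838829 0.00960947]
```

drive_tool --moves '[{"x": -3, "y": -0.2, "z": 0.2, "rx": 0, "ry": 0, "rz": 0, "fingers": 1}, {"x": -6, "y": -0.2, "z": 0.2, "rx": 0, "ry": 0, "rz": 0, "fingers": 1}, {"x": -9, "y": -0.2, "z": 0.2, "rx": 0, "ry": 0, "rz": 0, "fingers": 1}, {"x": -12, "y": -0.2, "z": 0.2, "rx": 0, "ry": 0, "rz": 0, "fingers": 1}, {"x": -14, "y": -0.2, "z": 0.2, "rx": 0, "ry": 0, "rz": 0, "fingers": 1}]' --force 20

```text
time_s: 17.08
tool_pos: [0.5899, 0.0449, 0.2479]
tool_rot: [-180.0, -7.4, 85.1]
force: [0.2, 1.4, -0.8]
grip_width: 0.0137
grasp_force: 20.0
```

```bash
python3 - <<'E'
from h import *
from cell import sensors
o=sensors.get_obs(); print(o["time_s"],o["tool_pos"],o["force"],o["wrist_torque"],"seat",*seat(o))
E
```

```text
17.075 [0.58988506 0.04493291 0.24794421] [ 0.16840354  1.44879411 -0.78576825] [ 0.00908121 -0.0253937   0.03984344] seat [0.00035052 0.06698884 0.18100435] [ 7.38645977  0.01080742 -0.04085951]
```

drive_tool --moves '[{"x": -2, "y": 0, "z": 0, "rx": 0, "ry": 0, "rz": 0, "fingers": 1}, {"x": -4, "y": 0, "z": 0, "rx": 0, "ry": 0, "rz": 0, "fingers": 1}, {"x": -6, "y": 0, "z": 0.1, "rx": 0, "ry": 0, "rz": 0, "fingers": 1}, {"x": -8, "y": 0, "z": 0.1, "rx": 0, "ry": 0, "rz": 0, "fingers": 1}, {"x": -10, "y": 0, "z": 0.1, "rx": 0, "ry": 0, "rz": 0, "fingers": 1}, {"x": -12, "y": 0, "z": 0.1, "rx": 0, "ry": 0, "rz": 0, "fingers": 1}]' --force 20

```text
time_s: 17.82
tool_pos: [0.5889, 0.0346, 0.2465]
tool_rot: [180.0, -7.5, 85.2]
force: [-0.1, 1.7, -0.9]
grip_width: 0.0135
grasp_force: 20.0
```

```bash
python3 - <<'E'
from h import *
from cell import sensors
o=sensors.get_obs(); print(o["time_s"],o["tool_pos"],o["force"],o["wrist_torque"],"seat",*seat(o))
E
```

```text
17.825 [0.58890239 0.03459329 0.24652266] [-0.05467675  1.72896823 -0.9002888 ] [ 0.12410697 -0.2662503  -0.00258139] seat [0.00024924 0.05669135 0.1795943 ] [ 7.46192412e+00 -6.99419393e-03  5.19986779e-02]
```

drive_tool --moves '[{"x": -2, "y": 0, "z": 0, "rx": 0, "ry": 0, "rz": 0, "fingers": 1}, {"x": -4, "y": 0, "z": 0, "rx": 0, "ry": 0, "rz": 0, "fingers": 1}, {"x": -6, "y": 0, "z": 0.1, "rx": 0, "ry": 0, "rz": 0, "fingers": 1}, {"x": -8, "y": 0, "z": 0.1, "rx": 0, "ry": 0, "rz": 0, "fingers": 1}, {"x": -10, "y": 0, "z": 0.1, "rx": 0, "ry": 0, "rz": 0, "fingers": 1}, {"x": -12, "y": 0, "z": 0.1, "rx": 0, "ry": 0, "rz": 0, "fingers": 1}]' --force 20

```text
time_s: 18.58
tool_pos: [0.5879, 0.0227, 0.2449]
tool_rot: [180.0, -7.5, 85.2]
force: [0.7, 1.9, -0.6]
grip_width: 0.0139
grasp_force: 20.0
```

```bash
python3 - <<'E'
from h import *
from cell import sensors
o=sensors.get_obs(); print(o["time_s"],o["tool_pos"],o["force"],o["wrist_torque"],"seat",*seat(o))
E
```

```text
18.575 [0.58788725 0.02266163 0.24490171] [ 0.6605347   1.90381995 -0.57136187] [ 0.20864304 -0.19469301  0.00154168] seat [0.00024214 0.04470727 0.17797213] [ 7.45395050e+00 -5.49968864e-03  4.69120434e-02]
```

drive_tool --moves '[{"x": -2, "y": 0, "z": 0, "rx": 0, "ry": 0, "rz": 0, "fingers": 1}, {"x": -4, "y": 0, "z": 0, "rx": 0, "ry": 0, "rz": 0, "fingers": 1}, {"x": -7, "y": 0, "z": 0.1, "rx": 0, "ry": 0, "rz": 0, "fingers": 1}, {"x": -10, "y": 0, "z": 0.1, "rx": 0, "ry": 0, "rz": 0, "fingers": 1}, {"x": -13, "y": 0, "z": 0.1, "rx": 0, "ry": 0, "rz": 0, "fingers": 1}, {"x": -16, "y": 0, "z": 0.1, "rx": 0, "ry": 0, "rz": 0, "fingers": 1}, {"x": -18, "y": 0, "z": 0.1, "rx": 0, "ry": 0, "rz": 0, "fingers": 1}, {"x": -18, "y": 0, "z": 0.1, "rx": 0, "ry": 0, "rz": 0, "fingers": 1}]' --force 20

```text
time_s: 19.58
tool_pos: [0.5864, 0.0042, 0.2424]
tool_rot: [-180.0, -7.4, 85.2]
force: [0.3, 0.8, 1.2]
grip_width: 0.0141
grasp_force: 20.0
```

```bash
python3 - <<'E'
from h import *
from cell import sensors
o=sensors.get_obs(); print(o["time_s"],o["tool_pos"],o["force"],o["wrist_torque"],"seat",*seat(o))
E
```

```text
19.575 [0.58635841 0.00423184 0.24235389] [0.26052745 0.8487262  1.2319948 ] [-0.3353952  -0.14668015  0.02606841] seat [0.00026665 0.02615691 0.17541683] [7.40491556e+00 3.54268257e-03 1.07693587e-02]
```

drive_tool --moves '[{"x": -3, "y": 0, "z": -0.2, "rx": 0, "ry": 0, "rz": 0, "fingers": 1}, {"x": -5, "y": 0, "z": -0.2, "rx": 0, "ry": 0, "rz": 0, "fingers": 1}, {"x": -5, "y": 0, "z": -0.2, "rx": 0, "ry": 0, "rz": 0, "fingers": 1}, {"x": -5, "y": 0, "z": -0.2, "rx": 0, "ry": 0, "rz": 0, "fingers": 1}]' --force 20

```text
time_s: 20.08
tool_pos: [0.586, -0.0002, 0.2419]
tool_rot: [-180.0, -7.4, 85.2]
force: [0.7, -0.6, -0.9]
grip_width: 0.0135
grasp_force: 20.0
```

Force along the rail is now about zero: both wheels are through the gate. Releasing.

drive_tool --moves '[{"x": 0, "y": 0, "z": 0, "rx": 0, "ry": 0, "rz": 0, "fingers": -1}, {"x": 0, "y": 0, "z": 0, "rx": 0, "ry": 0, "rz": 0, "fingers": -1}, {"x": 0, "y": 0, "z": 0, "rx": 0, "ry": 0, "rz": 0, "fingers": -1}, {"x": 0, "y": 0, "z": 0, "rx": 0, "ry": 0, "rz": 0, "fingers": -1}, {"x": 0, "y": 0, "z": 0, "rx": 0, "ry": 0, "rz": 0, "fingers": -1}, {"x": 0, "y": 0, "z": 0, "rx": 0, "ry": 0, "rz": 0, "fingers": -1}, {"x": 0, "y": 0, "z": 0, "rx": 0, "ry": 0, "rz": 0, "fingers": -1}, {"x": 0, "y": 0, "z": 0, "rx": 0, "ry": 0, "rz": 0, "fingers": -1}, {"x": 0, "y": 0, "z": -30, "rx": 0, "ry": 0, "rz": 0, "fingers": -1}, {"x": 0, "y": 0, "z": -70, "rx": 0, "ry": 0, "rz": 0, "fingers": -1}, {"x": 0, "y": 0, "z": -110, "rx": 0, "ry": 0, "rz": 0, "fingers": -1}, {"x": 60, "y": -30, "z": -130, "rx": 0, "ry": 0, "rz": 0, "fingers": -1}, {"x": 100, "y": -60, "z": -130, "rx": 0, "ry": 0, "rz": 0, "fingers": -1}, {"x": 100, "y": -60, "z": -130, "rx": 0, "ry": 0, "rz": 0, "fingers": -1}]' --force 20

```text
time_s: 21.82
tool_pos: [0.5311, 0.0932, 0.3861]
tool_rot: [179.8, -7.5, 85.8]
force: [0.1, 0.1, -0.6]
grip_width: 0.0868
grasp_force: 0.0
```

```bash
python3 - <<'E'
from h import *
from cell import sensors,vision
s=vision.read_camera("scene"); t=vision.read_camera("top"); o=sensors.get_obs(); print(o["time_s"],o["force"])
p=blob(s,200,120,140,120,lambda im:im.max(2)<38); print(len(p),p.mean(0))
g=[*(Rs@[0,-.2+.0665*.991-.074*.133]+O),.145+.0665*.133+.074*.991]; print("expected home grip S,T",proj(s,g),proj(t,g))
a=cv2.resize(s["image"][120:270,170:370,::-1],(400,300),interpolation=cv2.INTER_CUBIC)
b=cv2.resize(t["image"][110:230,220:380,::-1],(400,300),interpolation=cv2.INTER_CUBIC)
cv2.imwrite("pics/v4.png",np.clip(np.hstack([a,b])*1.5,0,255).astype(np.uint8))
E
```

```text
21.925 [-0.01883415  0.55753441 -0.13820849]
1165 [282.71243 139.39056]
expected home grip S,T [208.17521548 171.15858618] [319.19463629 163.90495043]
```

View pics/v4.png

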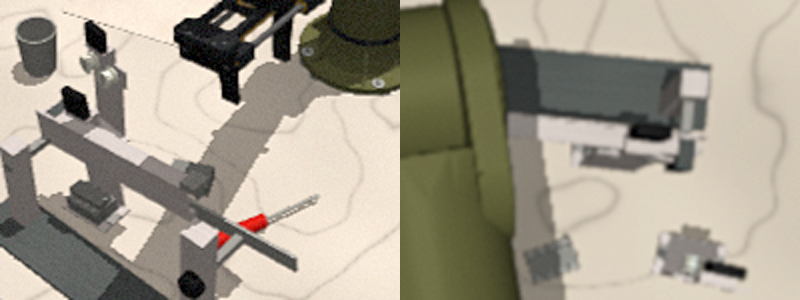

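The carrier hangs at the stop: its grip is at scene (207.5,171) against an expected (208.2,171.2), and the gate is closed behind it. I'll let it settle, check that it isn't moving, and then hand in.

drive_tool --moves '[{"x": 0, "y": 0, "z": 0, "rx": 0, "ry": 0, "rz": 0, "fingers": -1}, {"x": 0, "y": 0, "z": 0, "rx": 0, "ry": 0, "rz": 0, "fingers": -1}, {"x": 0, "y": 0, "z": 0, "rx": 0, "ry": 0, "rz": 0, "fingers": -1}, {"x": 0, "y": 0, "z": 0, "rx": 0, "ry": 0, "rz": 0, "fingers": -1}, {"x": 0, "y": 0, "z": 0, "rx": 0, "ry": 0, "rz": 0, "fingers": -1}, {"x": 0, "y": 0, "z": 0, "rx": 0, "ry": 0, "rz": 0, "fingers": -1}, {"x": 0, "y": 0, "z": 0, "rx": 0, "ry": 0, "rz": 0, "fingers": -1}, {"x": 0, "y": 0, "z": 0, "rx": 0, "ry": 0, "rz": 0, "fingers": -1}, {"x": 0, "y": 0, "z": 0, "rx": 0, "ry": 0, "rz": 0, "fingers": -1}, {"x": 0, "y": 0, "z": 0, "rx": 0, "ry": 0, "rz": 0, "fingers": -1}, {"x": 0, "y": 0, "z": 0, "rx": 0, "ry": 0, "rz": 0, "fingers": -1}, {"x": 0, "y": 0, "z": 0, "rx": 0, "ry": 0, "rz": 0, "fingers": -1}]'

```text
time_s: 23.42
tool_pos: [0.533, 0.0871, 0.3839]
tool_rot: [-180.0, -7.5, 85.2]
force: [-0.5, -0.4, 0.2]
grip_width: 0.087
grasp_force: 0.0
```

```bash
python3 - <<'E'
from h import *
from cell import vision,workorder
f=lambda im:im.max(2)<38
m=[]
for i in range(2):
    s=vision.read_camera("scene"); t=vision.read_camera("top")
    ps=blob(s,195,155,26,30,f).mean(0); pt=blob(t,308,155,26,16,f).mean(0); m.append(ps); X,r=tri([(s,*ps),(t,*pt)])
    print(ps,pt,X,r,"stand",Rs.T@(X[:2]-O))
if np.abs(m[0]-m[1]).max()<.5 and abs(m[1]-[208.2,171.2]).max()<2: print(workorder.sign_off())
E
```

```text
[207.27083 171.13194] [318.85367 161.05692] [ 0.57907461 -0.15421262  0.23384189] 0.00046423679610013946 stand [ 0.00636546 -0.14103725]
[207.33333 171.21527] [318.90244 161.04878] [ 0.57904905 -0.15425293  0.23353119] 0.0006263107441524317 stand [ 0.00634339 -0.14107957]
the job is handed in; nothing more can be done
None
```

The loaded carrier hangs by both wheels against the end stop, at rest and let go at 23 s. The hand read at most about 5 N pushing it through the gate, and I've handed the job in.

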